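# Gauge a charger block in the bench caliper

## Task

Check the size of the small square charger block, not the long one: stand it flat on the bench caliper's plate between the open jaws, square to them. Then slide the moving jaw up by its thumb tab, keeping that jaw square and not squeezing hard, until the block is held in contact with both jaws, and let go.

Things in the scene. Friction and masses are not known exactly. Their poses are not given: they have to be found in the camera images.
- block_center (a point): Small charger block: black plastic, 40 x 40 mm square from above, 34 mm high, about 90 g, two small steel bars on top. Point: its centre, 17 mm above its underside; z up, x and y square to its sides. Loose on the bench, as are a longer black charger (78 x 40 mm), an upright battery cell and an aluminium tube, in any order.
- caliper: Steel bench caliper, fixed. Plate 130 (x) by 260 mm (y), top 6 mm above the bench; beam on its +x edge (face x = 45, top z = 26 mm). Origin: bench level, mid-jaw in x; y is the slide direction. Fixed jaw's face at y = +85 mm, looks to -y. Both jaws span x = -40 to 45 mm and rise to z = 32 mm. The block stands on the plate, its centre then at z = 23 mm.
- jaw (a joint): Sliding jaw's travel in m, 0 (fully open) to 0.115, growing as it slides in the caliper's +y to the fixed jaw. Its gripping face is at caliper y = -35 mm plus the travel; the gap between the jaws is 120 mm minus the travel, so the travel is 0.080 when both touch the block. About 2 N of friction; stays where left. It pushes the loose block along.
- jaw_tab (a point): Thumb tab: dark steel fin on the sliding jaw, 12 mm thick (caliper y), 26 mm wide (x), from 30 to 87 mm above the bench. Point: in the fin, 66 mm above the bench, at caliper x = 0, 12 mm behind the jaw's face. Axes turn with the jaw, parallel to the caliper's when square; the jaw has springy play (10 N m/rad) about a vertical line 54 mm to +x of the point.
There are look-alikes about, which are no part of the job. What is shaped like the part that bears block_center but yellow is not meant.

How it is judged:
On the way, in this order (a step that is already met when the one before it is completed fails the run):
1. the small block stands flat on the caliper's plate between the open jaws (x of block_center in the frame of caliper between -0.03 and 0.03 m and y of block_center in the frame of caliper between -0.03 and 0.085 m and z of block_center in the frame of caliper between 0.018 and 0.028 m and angle between block_center's own z axis and vertical below 0.175 rad and value of joint jaw below 0.07 m), for 0.2 s.
2. the sliding jaw, closed up, presses on the block (x of block_center in the frame of caliper between -0.03 and 0.03 m and y of block_center in the frame of caliper between 0.05 and 0.085 m and z of block_center in the frame of caliper between 0.018 and 0.028 m and angle between block_center's own z axis and vertical below 0.175 rad and value of joint jaw between 0.0765 and 0.0835 m and contact force between jaw and block above 0.3 N).
At the end, for the whole second after the job is handed in: The small block stands flat on the plate between the jaws (10 deg), square to them (10 deg), its centre within 30 mm of the middle of the jaws' length; the jaw gap is within 3.5 mm of its 40 mm; the sliding jaw is square (6 deg); all at rest (x of block_center in the frame of caliper between -0.03 and 0.03 m and y of block_center in the frame of caliper between 0.05 and 0.085 m and z of block_center in the frame of caliper between 0.018 and 0.028 m and angle between block_center's own z axis and vertical below 0.175 rad and value of joint jaw between 0.0765 and 0.0835 m and (angle between the x axis of block_center and the x axis of caliper, either way round below 0.175 rad or angle between the x axis of block_center and the y axis of caliper, either way round below 0.175 rad) and angle between the x axis of jaw_tab and the x axis of caliper, either way round below 0.105 rad and linear speed of block below 0.02 m/s and velocity of joint jaw below 0.01 m/s); the robot touches nothing.
It fails at once if the sliding jaw is tilted more than 10 degrees out of square (angle between the x axis of jaw_tab and the x axis of caliper, either way round above 0.175 rad).
It fails at once if the block is squeezed by the sliding jaw with more than 45 N (contact force between jaw and block above 45 N).
It also fails if it takes over 51 s, if anything falls off the work surface, if the arm or the gripper's body presses on something with over 40 N, if the wrist force passes 120 N, or if a joint passes its speed limit or range.

## Robot

A 6-joint arm with a two-finger parallel gripper is mounted at the origin on the work surface. World frame = base frame: x ahead of the robot, y to its left, z up, the work surface at z = 0. Lengths are in m, angles in rad, forces in N, time in s.
With the tool pointing down it reaches from about 0.35 to 0.725 m from the base axis. Payload 4.3 kg.
Tool frame: the origin (TCP) lies on the centre line of the jaws, within the pads' length; the fingertips stand 19 mm ahead of it and the grasp point (between the pads) is the TCP; z points along the fingers, y is the line along which they close (so a half turn about z gives the same grasp; the last joint's range is limited). The gripper opens to 85 mm and grips with 20 to 120 N. Pads are 22 mm wide; open, the fingers measure 114 mm over their backs; the gripper's body (76 mm by 85 mm) begins 54 mm behind the grasp point. The pads swing forward as they close: fully open they stand 13 mm farther back than shut.
Start: joints at [-1.405, 0.377, 0.081, 1.274, 0, 1.46], TCP at [0.157, -0.553, 0.25] pointing down, gripper open.
Joint ranges: [-2.72, 2.72], [-0.84, 1.66], [-1.02, 1.22], [-1.77, 2.12], [-1.37, 1.28], [-3.14, 3.14]. Speed limits (rad/s): [2.57, 2.57, 3.14, 3.14, 3.14, 3.14].

## Interface

Orientations are given as [roll, pitch, yaw] about the fixed x, y, z axes, in that order (R = Rz(yaw) Ry(pitch) Rx(roll)).
In Python, from station import status, read_camera, job gives the robot as it stands. The module is installed in compiled form; this text tells all that it offers.
- The arm moves only by the shell command python3 -m pendant 'ROWS'. ROWS is JSON, a list of rows, each a list of 7 numbers: the turn, a rotation vector about the tool's x, y, z in degrees, then the shift along the tool's x, y, z in m, then the opening, from 0 (shut) to 1 (fully open). A call has 1 to 12 rows; each row is the pose to reach, as a shift and turn from the pose commanded when the call began, along the tool's axes at that moment; what a row does not reach only later rows make up. A row lasts 1/12 s, in which the tool goes at most 41.7 mm and 7.16 degrees, less where a joint would pass 70% of its speed; a pose out of reach is approached as far as the arm can. A call with a gripper value outside its range is refused whole. The fingers move at their own pace and stop on an object; the grip force is fixed at half the most. Time passes only in rows, so rows that repeat a pose let the fingers close. It gives the time, the measured TCP pose, the force, the opening and the grip force at its end, in the units of the state.
- status.get_obs(): the state, without advancing time (a new reading comes with each control period).
- read_camera(name): name is "scene" or "top" or "wrist"; returns a dict with "img" (420x560x3 uint8, red, green, blue), "K" (3x3 intrinsics, pixels), "k1" (the pictures are not rectified: a ray, as slopes to the right and down, at radius r is drawn at 1 + k1 r^2 times it, then the intrinsics apply), "eye" and "rotation" of the camera in the world. Camera axes: x right, y down, z forward; pixel columns grow to the right and rows downward; lengths in m; the calibration is good to about 2 mm. A picture is of the moment at which its call begins. There is no depth.
- job.sign_off(): hands the job in; it is judged then, once.
The state is a dict: "time_s": time; "joint_positions": joint angles; "joint_velocities": joint speeds; "tau": joint torques, N m; "eef_pos": TCP position; "tcp_rot": TCP orientation; "ft_force": force on the tool from outside, world axes, zero at the start; "wrist_torque": the same for the moment, N m; "gripper_width": opening from 0.0 (shut) to 1.0 (fully open); "grip_force": force on a finger pad.
Only numpy, scipy, OpenCV 4.12 (cv2) and the standard library are available. Lean on these libraries where they do the work, as an engineer would, in place of code of your own. Each camera call takes 0.05 s, during which the arm holds its last target. There are 200 camera calls.

## Working session

There is one attempt and no reset: what is moved stays moved. The work goes in short steps, Python scripts to look and compute and a shell command to move; the robot and the scene stay as the last step left them, time stands still between calls to the robot, and variables do not carry over. Pictures are saved under pics/ and viewed, at most 11 in all, crops included, and the job is handed in when it is done.

```bash
mkdir -p pics; cat > h.py <<'E'
import numpy as np, cv2
from scipy.spatial.transform import Rotation as Ro
from station import status, read_camera, job
def shot(n,f=None):
    c=read_camera(n)
    if f: cv2.imwrite('pics/'+f,c['img'][:,:,::-1])
    return c
def ray(c,u,v):
    K=np.array(c['K']);k=c['k1']
    d=np.array([(u-K[0,2])/K[0,0],(v-K[1,2])/K[1,1]]);s=d.copy()
    for _ in range(20): s=d/(1+k*(s@s))
    return np.array(c['eye']),np.array(c['rotation'])@np.array([s[0],s[1],1])
def onz(c,u,v,z):
    e,d=ray(c,u,v);return e+d*(z-e[2])/d[2]
def tri(c1,p1,c2,p2):
    e1,d1=ray(c1,*p1);e2,d2=ray(c2,*p2)
    t=np.linalg.lstsq(np.c_[d1,-d2],e2-e1,rcond=None)[0]
    a,b=e1+d1*t[0],e2+d2*t[1];return (a+b)/2,np.linalg.norm(a-b)
def proj(c,P):
    q=np.array(c['rotation']).T@(np.array(P)-np.array(c['eye']));s=q[:2]/q[2];s=s*(1+c['k1']*(s@s))
    K=np.array(c['K']);return K[0,0]*s[0]+K[0,2],K[1,1]*s[1]+K[1,2]
E
python3 - <<'E'
from h import *
o=status.get_obs();print(o)
for n in("scene","top"):
    c=shot(n,n+'1.png');print(n,c['K'],c['k1'],c['eye'],c['rotation'])
E
```

```text
{'time_s': 0.0, 'joint_positions': array([-1.40532504e+00,  3.78074217e-01,  7.96405503e-02,  1.27441334e+00,
        1.97814668e-05,  1.46052840e+00]), 'joint_velocities': array([-0.00061665,  0.00096606, -0.00124131,  0.00219341,  0.00131865,
        0.00035905]), 'tau': array([ 1.27240302e-03, -4.63597405e+01,  2.69878095e+01,  2.07468850e-02,
       -2.59566508e-05,  1.40261554e-05]), 'eef_pos': array([ 0.15647553, -0.55265898,  0.24936015]), 'tcp_rot': array([-3.13955660e+00, -2.45327509e-04,  2.75738940e-01]), 'ft_force': array([0.15778893, 0.17122309, 1.01257462]), 'wrist_torque': array([ 0.0603805 , -0.03867238,  0.01402983]), 'grip_force': 0.0, 'gripper_width': 1.0020660100305234}
scene [[426.48944901   0.         278.12477515]
 [  0.         426.48944901 208.59326419]
 [  0.           0.           1.        ]] -0.09231294746773568 [ 1.20061705 -0.0782231   0.54718614] [-2.20285068  0.01462131  1.36468415]
top [[485.31074395   0.         276.32181144]
 [  0.         485.31074395 207.1947342 ]
 [  0.           0.           1.        ]] 0.013629808497592827 [0.47131118 0.02590171 0.95607523] [-3.05958546  0.0126692  -1.54464062]
```

View pics/scene1.png

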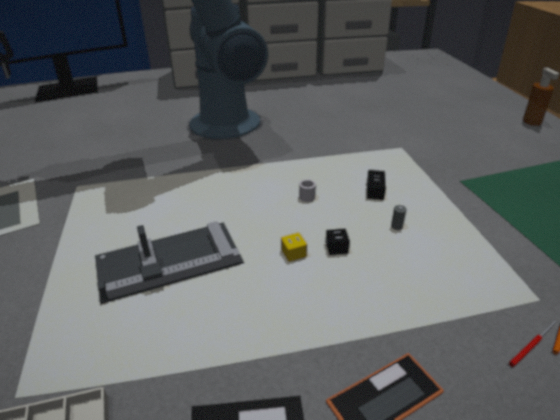

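View pics/top1.png

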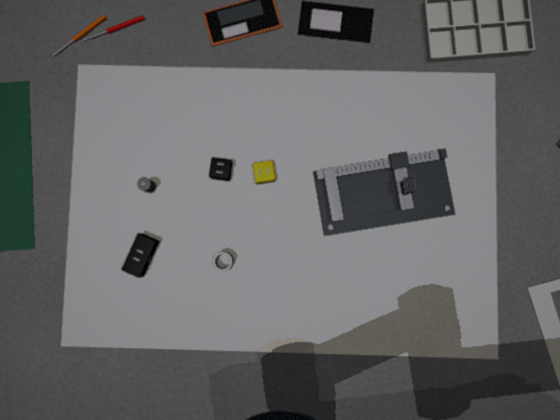

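Top view: candidates are the small black block (221,169), its yellow look-alike (264,172), and the long black charger (141,255). The cell is at (146,184) and the tube at (224,260). The caliper is at about (385,192), with its fixed jaw on the left, the sliding jaw at (402,180) and the beam on the upper side. In the scene view the small black block is at (338,240). I choose the small black one and check it in a crop.

```bash
python3 - <<'E'
s=open('h.py').read()
s=s.replace("    if f: cv2","    c['rotation']=Ro.from_euler('xyz',c['rotation']).as_matrix()\n    if f: cv2")
open('h.py','w').write(s)
from h import *
t=shot("top");s=shot("scene")
def crop(c,u0,v0,w,h,k): return cv2.resize(c['img'][v0:v0+h,u0:u0+w,::-1],None,fx=k,fy=k,interpolation=cv2.INTER_CUBIC)
a=crop(t,200,140,100,60,4);b=crop(s,270,220,100,60,4);d=crop(t,300,140,160,100,5);d=cv2.convertScaleAbs(d,alpha=1.6)
im=np.zeros((240+500-0,800,3),np.uint8)[:600]
im=np.zeros((600,800,3),np.uint8);im[:180,:300]=cv2.resize(a,(300,180));im[:180,400:700]=cv2.resize(b,(300,180));im[190:590,:640]=cv2.resize(d,(640,400))
cv2.imwrite('pics/crop1.png',im)
def blob(c,u,v,z,mask,name):
    n,l,st,ce=cv2.connectedComponentsWithStats(mask.astype(np.uint8))
    k=l[v,u];r=cv2.minAreaRect(cv2.findContours((l==k).astype(np.uint8),0,2)[0][0])
    print(name,ce[k],st[k],r,onz(c,*ce[k],z))
g=t['img'].max(2);blob(t,221,176,.034,g<60,'top')
g=s['img'].max(2);blob(s,338,246,.017,g<60,'scene')
print('tri check',tri(t,(221,169),s,(338,236)))
for n,p in dict(platefl=(314,172),tr=(445,152),br=(455,213),bl=(325,235)).items(): print(n,onz(t,*p,.006))
E
```

```text
top [220.76258993 168.92326139] [209 158  24  23 417] ((220.5846405029297, 168.82308959960938), (21.706077575683594, 21.085905075073242), 7.125016689300537) [0.61784443 0.1482113  0.034     ]
scene [337.05206074 242.329718  ] [327 230  22  25 461] ((337.5, 242.0), (24.0, 21.0), 90.0) [0.62136706 0.1492047  0.017     ]
tri check (array([0.61866886, 0.14959205, 0.03015455]), np.float64(0.0027221100150160316))
platefl [ 0.62061448 -0.03255658  0.006     ]
tr [ 0.66650544 -0.28948063  0.006     ]
br [ 0.54646001 -0.30862239  0.006     ]
bl [ 0.49699985 -0.05646345  0.006     ]
```

View pics/crop1.png

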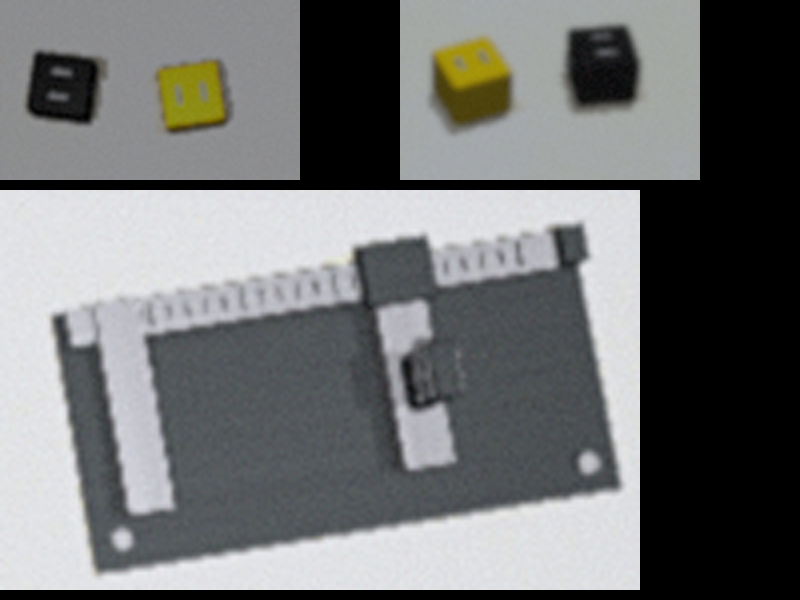

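The crop confirms the small black block with two steel bars; the yellow one next to it is the look-alike. The sliding jaw is open, and its tab is seen at about (405,186) in the top view. Next I work out the moves.

```bash
cat >> h.py <<'E'
def goto(P,yaw_deg):
    o=status.get_obs();R=Ro.from_euler('xyz',o['tcp_rot'])
    T=Ro.from_euler('xyz',[np.pi,0,np.radians(yaw_deg)])
    print('pos',o['eef_pos'].round(4),'yaw',np.degrees(o['tcp_rot'][2]).round(2),'t',round(o['time_s'],2),'F',o['ft_force'].round(1))
    print('turn',np.degrees((R.inv()*T).as_rotvec()).round(2),'shift',(R.inv().apply(np.array(P)-o['eef_pos'])).round(4))
E
python3 - <<'E'
from h import *
t=shot("top")
L=lambda *p,z=.032:[onz(t,*q,z) for q in p]
f=L((336.5,175),(343,220));m=L((394.25,170),(400.75,209.5))
for a,b in(f,m): print(a,b,'yaw',np.degrees(np.arctan2(*(a-b)[[1,0]])))
a=f[0]-f[1];a/=np.linalg.norm(a);n=np.array([-a[1],a[0],0]);print('gap',(np.mean(f,0)-np.mean(m,0))@n)
g=t['img'].max(2)<60
n,l,st,ce=cv2.connectedComponentsWithStats(g.astype(np.uint8))
b=cv2.boxPoints(cv2.minAreaRect(cv2.findContours((l==l[176,221]).astype(np.uint8),0,2)[0][0]))
P=[onz(t,*q,.034) for q in b];d=P[1]-P[0];print('block yaw mod90',np.degrees(np.arctan2(d[1],d[0]))%90)
goto([.619,.1485,.2],10)
E
```

```text
[ 0.61175726 -0.07415729  0.032     ] [ 0.52568396 -0.08788652  0.032     ] yaw 9.06268777849438
[ 0.62405626 -0.18433233  0.032     ] [ 0.54848187 -0.19713235  0.032     ] yaw 9.612945111240615
gap 0.11110502151047244
block yaw mod90 84.05111296706643
pos [ 0.1566 -0.553   0.2499] yaw 15.8 t 0.25 F [ 0.5  1.2 -0.1]
turn [-0.05 -0.    5.8 ] shift [ 0.636  -0.549   0.0504]
```

```bash
python3 -m pendant '[[0,0,21.8,0.636,-0.549,0.05,1],[0,0,21.8,0.636,-0.549,0.05,1],[0,0,21.8,0.636,-0.549,0.05,1],[0,0,21.8,0.636,-0.549,0.05,1],[0,0,21.8,0.636,-0.549,0.05,1],[0,0,21.8,0.636,-0.549,0.05,1],[0,0,21.8,0.636,-0.549,0.05,1],[0,0,21.8,0.636,-0.549,0.05,1],[0,0,21.8,0.636,-0.549,0.05,1],[0,0,21.8,0.636,-0.549,0.05,1],[0,0,21.8,0.636,-0.549,0.05,1],[0,0,21.8,0.636,-0.549,0.05,1]]'
python3 - <<'E'
from h import *
goto([.619,.1485,.2],-6)
c=shot("wrist");print(c['eye'],c['rotation'][:,2])
E
```

```text
time_s: 1.25
eef_pos: [0.4314, -0.1356, 0.2207]
tcp_rot: [3.141, -0.001, -0.105]
ft_force: [-0.1, 0.1, 0.3]
gripper_width: 1.002
grip_force: 0.0
pos [ 0.4314 -0.1356  0.2207] yaw -6.0 t 1.25 F [-0.1  0.1  0.3]
turn [ 0.02 -0.03  0.  ] shift [ 0.1569 -0.3022  0.0207]
[ 0.50053875 -0.14313198  0.34391368] [-0.26784726  0.02793878 -0.96305621]
```

```bash
python3 -m pendant '[[0,0,0,0.155,-0.301,0.02,1],[0,0,0,0.155,-0.301,0.02,1],[0,0,0,0.155,-0.301,0.02,1],[0,0,0,0.155,-0.301,0.02,1],[0,0,0,0.155,-0.301,0.02,1],[0,0,0,0.155,-0.301,0.02,1],[0,0,0,0.155,-0.301,0.02,1],[0,0,0,0.155,-0.301,0.02,1],[0,0,0,0.155,-0.301,0.02,1],[0,0,0,0.155,-0.301,0.02,1]]'
python3 - <<'E'
from h import *
c=shot("wrist",'w1.png');print(proj(c,[.619,.1485,.034]))
goto([.619,.1485,.2],-6)
E
```

```text
time_s: 2.13
eef_pos: [0.6055, 0.0482, 0.2009]
tcp_rot: [-3.11, 0.001, -0.039]
ft_force: [-0.1, -0.2, -0.4]
gripper_width: 1.002
grip_force: 0.0
(np.float64(189.27643278608832), np.float64(186.670250871888))
pos [0.606  0.0484 0.2008] yaw -2.22 t 2.18 F [1.2 0.1 0.5]
turn [-1.83  0.11  3.78] shift [ 0.0091 -0.1005  0.0041]
```

View pics/w1.png

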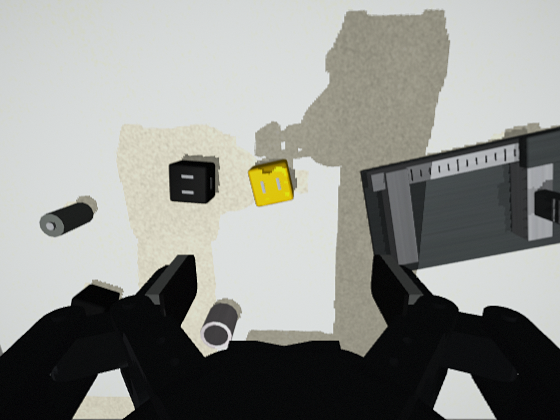

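The block's top centre is at about (188,182) and the yellow one at (270,183), close on its -y side, so I'll approach with the fingers part-closed. The arm was still catching up.

```bash
python3 -m pendant '[[-1.83,0.11,3.78,0.009,-0.1,0.004,0.75],[-1.83,0.11,3.78,0.009,-0.1,0.004,0.75],[-1.83,0.11,3.78,0.009,-0.1,0.004,0.75],[-1.83,0.11,3.78,0.009,-0.1,0.004,0.75],[-1.83,0.11,3.78,0.009,-0.1,0.004,0.75],[-1.83,0.11,3.78,0.009,-0.1,0.004,0.75],[-1.83,0.11,3.78,0.009,-0.1,0.004,0.75]]'
python3 - <<'E'
from h import *
c=shot("wrist",'w2.png');t=shot("top");print(proj(c,[.619,.1485,.034]))
goto([.619,.1485,.2],-6)
E
```

```text
time_s: 2.77
eef_pos: [0.6139, 0.0511, 0.2007]
tcp_rot: [-3.108, 0.001, -0.035]
ft_force: [-0.3, -0.1, 0.3]
gripper_width: 0.751
grip_force: 0.0
(np.float64(193.27868567007187), np.float64(194.31742637992528))
pos [0.6139 0.0511 0.2007] yaw -1.99 t 2.87 F [-0.   0.  -0.4]
turn [-1.91  0.13  4.01] shift [ 0.0017 -0.0974  0.004 ]
```

View pics/w2.png

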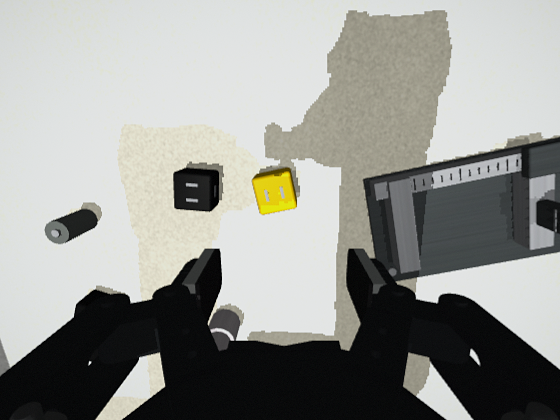

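The arm stopped short of its target, so I check the joints.

```bash
python3 - <<'E'
from h import *
o=status.get_obs();print(o['joint_positions'].round(3),o['joint_velocities'].round(3))
E
```

```text
[-0.036  0.477  0.105  1.2    0.033  3.141] [-0.     0.001 -0.002 -0.001  0.001  0.001]
```

Joint 6 is at its limit, so I take the half-turned grasp (yaw 174°).

```bash
python3 -m pendant '[[0,0,-85,0,0,0,0.75],[0,0,-85,0,0,0,0.75],[0,0,-85,0,0,0,0.75],[0,0,-85,0,0,0,0.75],[0,0,-85,0,0,0,0.75],[0,0,-85,0,0,0,0.75],[0,0,-85,0,0,0,0.75],[0,0,-85,0,0,0,0.75],[0,0,-85,0,0,0,0.75],[0,0,-85,0,0,0,0.75],[0,0,-85,0,0,0,0.75],[0,0,-85,0,0,0,0.75]]'
python3 - <<'E'
from h import *
goto([.619,.1485,.2],174)
E
```

```text
time_s: 3.87
eef_pos: [0.6139, 0.0511, 0.2007]
tcp_rot: [-3.138, -0.033, 1.455]
ft_force: [-0.3, -0.7, 0.3]
gripper_width: 0.749
grip_force: 0.0
pos [0.6139 0.0511 0.2007] yaw 83.35 t 3.87 F [-0.3 -0.7  0.3]
turn [  1.32  -1.66 -90.64] shift [ 0.0972 -0.0062  0.0039]
```

```bash
python3 -m pendant '[[1.32,-1.66,-90.64,0.097,-0.006,0.004,0.75],[1.32,-1.66,-90.64,0.097,-0.006,0.004,0.75],[1.32,-1.66,-90.64,0.097,-0.006,0.004,0.75],[1.32,-1.66,-90.64,0.097,-0.006,0.004,0.75],[1.32,-1.66,-90.64,0.097,-0.006,0.004,0.75],[1.32,-1.66,-90.64,0.097,-0.006,0.004,0.75],[1.32,-1.66,-90.64,0.097,-0.006,0.004,0.75],[1.32,-1.66,-90.64,0.097,-0.006,0.004,0.75],[1.32,-1.66,-90.64,0.097,-0.006,0.004,0.75],[1.32,-1.66,-90.64,0.097,-0.006,0.004,0.75],[1.32,-1.66,-90.64,0.097,-0.006,0.004,0.75],[1.32,-1.66,-90.64,0.097,-0.006,0.004,0.75]]'
python3 -m pendant '[[0,0,-7,0,0,0,0.75],[0,0,-7,0,0,0,0.75],[0,0,-7,0,0,0,0.75]]'
python3 - <<'E'
from h import *
c=shot("wrist",'w3.png');print(proj(c,[.619,.1485,.034]))
goto([.619,.1485,.2],174)
E
```

```text
time_s: 4.87
eef_pos: [0.6198, 0.1482, 0.1999]
tcp_rot: [3.141, -0.002, 2.955]
ft_force: [-0.2, -0.3, 0.4]
gripper_width: 0.75
grip_force: 0.0
time_s: 5.12
eef_pos: [0.6198, 0.1482, 0.1999]
tcp_rot: [3.14, -0.002, 3.068]
ft_force: [0.7, 0.2, 0.4]
gripper_width: 0.752
grip_force: 0.0
(np.float64(283.96510062743647), np.float64(194.09063834195027))
pos [0.6198 0.1482 0.1999] yaw 175.77 t 5.17 F [-0.7  0.2  0.2]
turn [ 0.08 -0.09  1.77] shift [ 0.0009  0.0003 -0.0001]
```

View pics/w3.png

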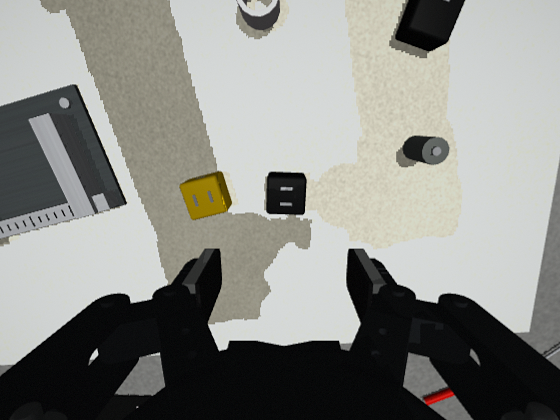

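The wrist view shows the black block at about (286,195) and the yellow one at (206,196). I measure from the steel bars seen in two views.

```bash
python3 - <<'E'
from h import *
c=shot("wrist")
# steel bars inside block (wrist)
def bars(c,u,v,r):
    g=c['img'].max(2).astype(float);w=g[v-r:v+r+1,u-r:u+r+1]
    m=((w>w.min()+.5*(np.percentile(w,99)-w.min()))).astype(np.uint8)
    n,l,s,ce=cv2.connectedComponentsWithStats(m);return [(s[i,4],ce[i]+[u-r,v-r]) for i in range(1,n)]
print(bars(c,286,195,13))
I=cv2.imread('pics/top1.png');g=I.max(2);print(g[160:178,213:230])
g=c['img'].max(2)
n,l,st,ce=cv2.connectedComponentsWithStats((g<70).astype(np.uint8));k=l[197,286] or l[210,286];print(st[k],ce[k])
E
```

```text
[(np.int32(45), array([286.08888889, 188.33333333])), (np.int32(43), array([285.09302326, 203.6744186 ]))]
[[ 21  14  19  12  14  16  18  18  16  15  16  14  16  10  22  20  21]
 [ 18  18  17  21  27  30  29  22  19  18  25  21  13  20  19  18  19]
 [ 20  18  21  27  48  63  67  55  47  43  33  25  22  23  24  21  11]
 [ 21  17  22  37  69  94 104  93  84  84  64  31  21  23  20  24  27]
 [ 23  17  19  37  67  89 100  98 104  97  80  41  22  24  22  20  26]
 [ 22  22  21  24  38  48  51  56  61  65  55  31  23  23  24  23  23]
 [ 20  20  23  24  18  21  18  23  20  34  27  27  24  29  29  27  16]
 [ 21  25  20  22  24  21  18  22  23  22  23  20  26  24  25  28  21]
 [ 21  22  22  22  21  22  21  20  23  23  22  26  21  31  23  24  17]
 [ 19  25  19  24  30  26  23  23  23  23  20  25  26  28  24  27  11]
 [ 29  20  30  48  64  53  42  43  40  32  32  25  25  26  31  27  10]
 [ 23  25  40  74  98  93  85  83  78  62  34  21  24  26  29  23  20]
 [ 27  28  41  75  98 102 102 104  99  74  35  30  23  27  27  19  14]
 [ 23  26  29  43  55  58  61  68  72  55  32  29  26  29  26  24   0]
 [ 20  27  24  25  28  26  23  26  33  28  27  31  31  34  25  25  12]
 [ 27  30  29  27  25  26  26  30  29  29  30  26  28  28  28  26   4]
 [ 18  18  20  19  25  25  27  31  28  30  32  30  33  30  29  18   6]
 [  7  14   7  13  15  17  18  19  23  20  25  30  28  34  22   9   3]]
[ 266  172   40   43 1492] [285.63404826 192.71514745]
```

```bash
python3 - <<'E'
from h import *
t=shot("top");c=shot("wrist")
print(tri(t,(219.5,167.6),c,(285.6,196.0)))
a=onz(c,286.09,188.33,.034);b=onz(c,285.09,203.67,.034);print(a,b,(a+b)/2)
d=b-a;print('bars axis',np.degrees(np.arctan2(d[1],d[0])))
a=onz(t,220,163.5,.034);b=onz(t,218.9,171.7,.034);d=a-b;print('top',(a+b)/2,np.degrees(np.arctan2(d[1],d[0])))
goto([*((onz(c,285.6,196,.034)+(a+b)/2)/2)[:2],.026],174)
E
```

```text
(array([0.61948518, 0.14995577, 0.04033895]), np.float64(0.0003504126144899904))
[0.61330932 0.15102837 0.034     ] [0.62908839 0.14889076 0.034     ] [0.62119886 0.14995956 0.034     ]
bars axis -7.714941598588596
top [0.6203545  0.15082599 0.034     ] -5.550639994512898
pos [0.6199 0.1482 0.1999] yaw 175.85 t 5.32 F [ 1.   1.1 -0.7]
turn [ 0.08 -0.09  1.85] shift [-0.001   0.0021  0.1739]
```

Height checks (about 34–40 mm) and the position is about (0.6205, 0.150). I descend and grip.

```bash
python3 -m pendant '[[0,0,1.85,-0.001,0.002,0.03,0.75],[0,0,1.85,-0.001,0.002,0.07,0.75],[0,0,1.85,-0.001,0.002,0.11,0.75],[0,0,1.85,-0.001,0.002,0.14,0.75],[0,0,1.85,-0.001,0.002,0.16,0.75],[0,0,1.85,-0.001,0.002,0.174,0.75],[0,0,1.85,-0.001,0.002,0.174,0.75],[0,0,1.85,-0.001,0.002,0.174,0.3],[0,0,1.85,-0.001,0.002,0.174,0.3],[0,0,1.85,-0.001,0.002,0.174,0.3],[0,0,1.85,-0.001,0.002,0.174,0.3],[0,0,1.85,-0.001,0.002,0.174,0.3]]'
python3 -m pendant '[[0,0,0,0,0,0,0.3],[0,0,0,0,0,0,0.3],[0,0,0,0,0,-0.02,0.3],[0,0,0,0,0,-0.06,0.3],[0,0,0,0,0,-0.1,0.3],[0,0,0,0,0,-0.14,0.3],[0,0,0,0,0,-0.14,0.3]]'
python3 - <<'E'
from h import *
t=shot("top");c=shot("wrist",'w4.png')
# caliper frame from jaw face lines at z=.032 measured in top view
f=[onz(t,336.5,175,.032),onz(t,343,220,.032)]
pl=[onz(t,*p,.006) for p in((314,172),(445,152),(455,213),(325,235))];print(np.mean(pl,0))
goto([.58,-.14,.17],190)
E
```

```text
time_s: 6.32
eef_pos: [0.6221, 0.1506, 0.0275]
tcp_rot: [3.14, 0.001, 3.038]
ft_force: [-0.2, 0.1, 4.0]
gripper_width: 0.457
grip_force: 61.3
time_s: 6.9
eef_pos: [0.6257, 0.1509, 0.1754]
tcp_rot: [3.137, 0.012, 3.038]
ft_force: [1.1, 1.0, 0.6]
gripper_width: 0.455
grip_force: 60.9
[ 0.58264494 -0.17178076  0.006     ]
pos [0.6226 0.1504 0.1683] yaw 174.09 t 7.0 F [-0.6 -0.1 -2. ]
turn [  0.12   0.22 -15.91] shift [ 0.0125 -0.2933 -0.0025]
```

The grip is sound (opening 0.457, about 39 mm). I carry it above the gap at about (0.576, -0.137), yaw 190°, and look.

```bash
python3 -m pendant '[[0,0,-15.9,0.016,-0.289,-0.002,0.3],[0,0,-15.9,0.016,-0.289,-0.002,0.3],[0,0,-15.9,0.016,-0.289,-0.002,0.3],[0,0,-15.9,0.016,-0.289,-0.002,0.3],[0,0,-15.9,0.016,-0.289,-0.002,0.3],[0,0,-15.9,0.016,-0.289,-0.002,0.3],[0,0,-15.9,0.016,-0.289,-0.002,0.3],[0,0,-15.9,0.016,-0.289,-0.002,0.3],[0,0,-15.9,0.016,-0.289,-0.002,0.3],[0,0,-15.9,0.016,-0.289,-0.002,0.3],[0,0,-15.9,0.016,-0.289,-0.002,0.3],[0,0,-15.9,0.016,-0.289,-0.002,0.3]]'
python3 - <<'E'
from h import *
c=shot("wrist",'w5.png');print(c['eye'])
goto([.576,-.1365,.17],190)
E
```

```text
time_s: 8.0
eef_pos: [0.575, -0.1339, 0.1667]
tcp_rot: [3.139, -0.002, -2.965]
ft_force: [-0.3, -0.2, -1.0]
gripper_width: 0.454
grip_force: 61.0
[ 0.50913246 -0.14663809  0.29006516]
pos [ 0.5753 -0.134   0.167 ] yaw -169.88 t 8.05 F [ 0.4 -0.1 -0.6]
turn [ 0.13 -0.11  0.12] shift [-0.0003 -0.0026 -0.003 ]
```

View pics/w5.png

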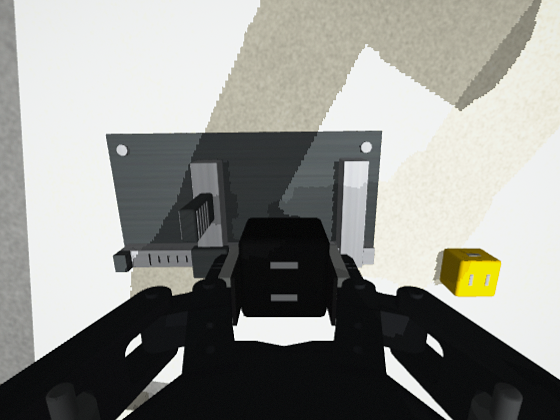

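The wrist view: fixed jaw face corner at about (344,161), sliding jaw face corner at about (219,163), plate corners at (107,135) and (382,131), and the tab at about (200,212).

```bash
python3 - <<'E'
from h import *
c=shot("wrist");t=shot("top")
F=onz(c,344,161,.032);S=onz(c,219,163,.032);A=onz(c,107,135,.006);B=onz(c,382,131,.006)
print(F,S);d=B-A;ya=np.arctan2(-d[0],d[1]);print('plate',A,B,np.linalg.norm(d),np.degrees(ya))
print('tri fixed',tri(t,(343,220),c,(344,161)),'tri moving',tri(t,(400.75,209.5),c,(219,163)))
ex=np.array([np.cos(ya),np.sin(ya),0]);ey=np.array([-ex[1],ex[0],0])
O=F+.040*ex-.085*ey;print('O',O,'moving jaw cal',(S-O)@ex,(S-O)@ey,'A',(A-O)@ex,(A-O)@ey,'B',(B-O)@ex,(B-O)@ey)
O=np.array(O);T=O+.027*ey;T[2]=.033;print(T);goto(T,180+np.degrees(ya))
E
```

```text
[ 0.52899963 -0.08902664  0.032     ] [ 0.54984827 -0.19622163  0.032     ]
plate [ 0.54634545 -0.30747583  0.006     ] [ 0.49756235 -0.05462011  0.006     ] 0.2575185500182554 10.91982969777148
tri fixed (array([ 0.52753237, -0.08833371,  0.02916789]), np.float64(0.0033621028005369163)) tri moving (array([ 0.54693924, -0.19267095,  0.05049842]), np.float64(7.807673866090363e-06))
O [ 0.58437736 -0.16491015  0.032     ] moving jaw cal -0.03983536725318734 -0.024203497718570575 A -0.06435023513793077 -0.13277968245764274 B -0.06435023513793077 0.12473886756061264
[ 0.5792626  -0.13839904  0.033     ]
pos [ 0.5754 -0.1344  0.1674] yaw -169.9 t 8.15 F [-0.1  0.  -0.6]
turn [ 0.11 -0.08 -0.82] shift [-0.0033 -0.0049  0.1344]
```

Everything agrees: gap about 110 mm, caliper yaw 10.9°, plate edge at x = -64 mm. I lower the block to mid-gap.

```bash
python3 -m pendant '[[0,0,-0.8,-0.003,-0.002,0.03,0.3],[0,0,-0.8,-0.003,-0.002,0.06,0.3],[0,0,-0.8,-0.003,-0.002,0.09,0.3],[0,0,-0.8,-0.003,-0.002,0.11,0.3],[0,0,-0.8,-0.003,-0.002,0.12,0.3],[0,0,-0.8,-0.003,-0.002,0.127,0.3],[0,0,-0.8,-0.003,-0.002,0.13,0.3],[0,0,-0.8,-0.003,-0.002,0.13,0.3],[0,0,-0.8,-0.003,-0.002,0.13,0.3]]'
python3 - <<'E'
from h import *
goto([.5787,-.1355,.0345],190.9)
E
```

```text
time_s: 8.9
eef_pos: [0.5796, -0.1372, 0.0388]
tcp_rot: [3.141, 0.001, -2.953]
ft_force: [0.3, -0.5, -0.6]
gripper_width: 0.457
grip_force: 61.1
pos [ 0.5796 -0.1372  0.0388] yaw -169.2 t 8.9 F [ 0.3 -0.5 -0.6]
turn [ 0.03  0.05 -0.1 ] shift [0.0005 0.0018 0.0043]
```

```bash
python3 -m pendant '[[0,0,0,0,0.001,0.002,0.3],[0,0,0,0,0.001,0.003,0.3],[0,0,0,0,0.001,0.004,0.3],[0,0,0,0,0.001,0.0045,0.3],[0,0,0,0,0.001,0.0045,0.3]]'
python3 -m pendant '[[0,0,0,0,0,0,0.64],[0,0,0,0,0,0,0.64],[0,0,0,0,0,0,0.64],[0,0,0,0,0,0,0.64],[0,0,0,0,0,-0.02,0.64],[0,0,0,0,0,-0.05,0.64],[0,0,0,0,0,-0.09,0.64],[0,0,0,0,0,-0.13,0.64],[0,0,0,0,0,-0.13,0.64],[0,0,0,0,0,-0.13,0.64]]'
python3 - <<'E'
from h import *
c=shot("wrist",'w6.png')
goto([.5787,-.1355,.17],190.9)
O=np.array([.5842,-.1649,0]);ya=np.radians(10.9);print(proj(c,O+.03*np.array([-np.sin(ya),np.cos(ya),0])+[0,0,.04]))
E
```

```text
time_s: 9.32
eef_pos: [0.5785, -0.136, 0.0335]
tcp_rot: [3.14, -0.001, -2.953]
ft_force: [-0.5, 0.8, 1.4]
gripper_width: 0.455
grip_force: 61.4
time_s: 10.15
eef_pos: [0.5809, -0.1372, 0.1664]
tcp_rot: [-3.139, 0.005, -2.953]
ft_force: [-0.2, 0.3, 0.3]
gripper_width: 0.638
grip_force: 0.0
pos [ 0.5792 -0.1366  0.164 ] yaw -169.22 t 10.2 F [-0.7  1.3 -0.9]
turn [ 0.    0.06 -0.12] shift [ 0.0003  0.0012 -0.006 ]
(np.float64(287.2178683696659), np.float64(202.07280966681213))
```

View pics/w6.png

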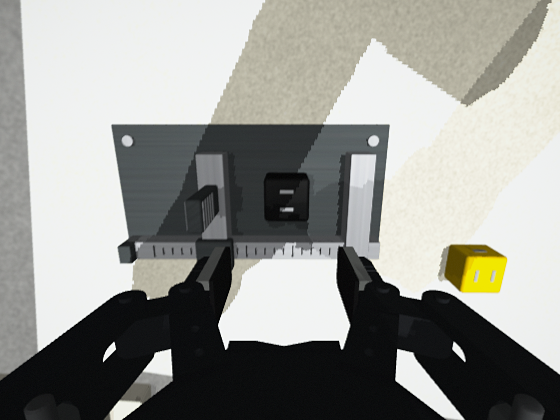

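The block stands at (286,197), square to both jaws, mid-gap. Next I shut the gripper, move behind the tab (caliper y about -72 mm) and lower to tab height.

```bash
python3 -m pendant '[[0,0,0,0,-0.04,0,0],[0,0,0,0,-0.08,0,0],[0,0,0,0,-0.101,0,0],[0,0,0,0,-0.101,0,0],[0,0,0,0,-0.101,0.03,0],[0,0,0,0,-0.101,0.06,0],[0,0,0,0,-0.101,0.085,0],[0,0,0,0,-0.101,0.095,0],[0,0,0,0,-0.101,0.097,0],[0,0,0,0,-0.101,0.097,0]]'
python3 - <<'E'
from h import *
c=shot("wrist",'w7.png');o=status.get_obs();print(o['gripper_width'])
ya=np.radians(10.9);ex=np.array([np.cos(ya),np.sin(ya),0]);ey=np.array([-ex[1],ex[0],0]);O=np.array([.5842,-.1649,0])
p=o['eef_pos']-O;print('cal',p@ex,p@ey,p[2])
goto(O+.0125*ey+[0,0,.066],190.9)
E
```

```text
time_s: 11.03
eef_pos: [0.5959, -0.2341, 0.0644]
tcp_rot: [3.138, -0.004, -2.953]
ft_force: [0.0, 0.5, 0.6]
gripper_width: 0.001
grip_force: 0.0
0.0012640797718363511
cal -0.0009168018085747576 -0.0707136660992633 0.06534357226396806
pos [ 0.5967 -0.2345  0.0653] yaw -169.19 t 11.08 F [ 1.1 -0.3  0.4]
turn [ 0.16 -0.13 -0.09] shift [-0.0008  0.0832 -0.0004]
```

View pics/w7.png

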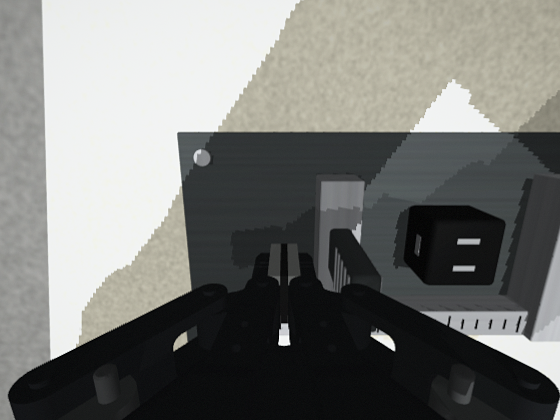

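The shut fingers stand behind the fin (fin at about (355,265), fingers at (285,265)). I raise 18 mm so only the fingertips meet the fin, then push gently.

```bash
cat > st.py <<'E'
from h import *
o=status.get_obs()
ya=np.radians(10.9);ex=np.array([np.cos(ya),np.sin(ya),0]);ey=np.array([-ex[1],ex[0],0]);O=np.array([.5842,-.1649,0])
p=o['eef_pos']-O;print('cal',p@ex,p@ey,p[2],'Fy',o['ft_force']@ey,'Fx',o['ft_force']@ex,'Fz',o['ft_force'][2],o['wrist_torque'].round(2),'t',o['time_s'])
def jaw():
    c=shot("wrist");return c
E
python3 -m pendant '[[0,0,0,0,0,-0.01,0],[0,0,0,0,0,-0.018,0],[0,0,0,0,0.003,-0.018,0],[0,0,0,0,0.006,-0.018,0],[0,0,0,0,0.009,-0.018,0],[0,0,0,0,0.012,-0.018,0],[0,0,0,0,0.015,-0.018,0],[0,0,0,0,0.018,-0.018,0],[0,0,0,0,0.021,-0.018,0],[0,0,0,0,0.024,-0.018,0],[0,0,0,0,0.027,-0.018,0],[0,0,0,0,0.03,-0.018,0]]'; python3 st.py
python3 -m pendant '[[0,0,0,0,0.003,0,0],[0,0,0,0,0.006,0,0],[0,0,0,0,0.009,0,0],[0,0,0,0,0.012,0,0],[0,0,0,0,0.015,0,0]]'; python3 st.py
```

```text
time_s: 12.08
eef_pos: [0.5914, -0.2056, 0.0838]
tcp_rot: [3.14, -0.002, -2.953]
ft_force: [-0.0, -2.5, 0.1]
gripper_width: -0.003
grip_force: 1.1
cal -0.0006511779812159012 -0.041315737274300234 0.08378855990948386 Fy -2.459147551785146 Fx -0.48164298363920693 Fz 0.057300095987009206 [-0.47  0.05 -0.02] t 12.0833
time_s: 12.5
eef_pos: [0.5886, -0.1907, 0.0838]
tcp_rot: [3.14, -0.001, -2.953]
ft_force: [-0.2, -2.6, -0.6]
gripper_width: 0.002
grip_force: 1.1
cal -0.0005836387020817088 -0.026114188168550875 0.0838104154430863 Fy -2.491647753856382 Fx -0.7275009560874535 Fz -0.5854154984210833 [-0.5   0.05  0.05] t 12.5
```

```bash
python3 -m pendant '[[0,0,0,0,0.003,0,0],[0,0,0,0,0.006,0,0],[0,0,0,0,0.009,0,0],[0,0,0,0,0.012,0,0],[0,0,0,0,0.015,0,0],[0,0,0,0,0.018,0,0],[0,0,0,0,0.021,0,0],[0,0,0,0,0.024,0,0],[0,0,0,0,0.027,0,0],[0,0,0,0,0.029,0,0]]'; python3 st.py
python3 - <<'E'
from h import *
shot("wrist",'w8.png')
E
```

```text
time_s: 13.33
eef_pos: [0.5832, -0.162, 0.0839]
tcp_rot: [3.14, -0.001, -2.953]
ft_force: [-0.4, -3.1, -0.8]
gripper_width: -0.001
grip_force: 1.2
cal -0.00044504033885386994 0.0030057370799908296 0.08389227142556585 Fy -2.9297116165186106 Fx -1.0144917107645264 Fz -0.796613507726632 [-0.46  0.03  0.  ] t 13.3333
```

View pics/w8.png

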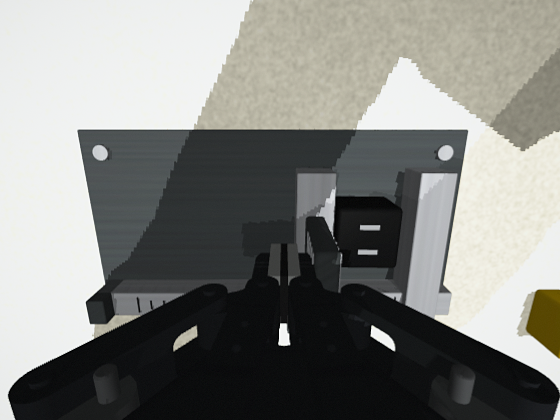

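The jaw at (315,205) is pushing the square block, and a few mm remain to the fixed jaw at (415,200). I continue slowly.

```bash
python3 -m pendant '[[0,0,0,0,0.001,0,0],[0,0,0,0,0.002,0,0],[0,0,0,0,0.003,0,0],[0,0,0,0,0.004,0,0],[0,0,0,0,0.005,0,0]]'; python3 st.py
python3 -m pendant '[[0,0,0,0,0.001,0,0],[0,0,0,0,0.002,0,0],[0,0,0,0,0.003,0,0]]'; python3 st.py
python3 - <<'E'
from h import *
E
```

```text
time_s: 13.8
eef_pos: [0.5824, -0.1576, 0.0839]
tcp_rot: [3.14, -0.001, -2.953]
ft_force: [0.2, -2.3, -1.9]
gripper_width: 0.003
grip_force: 1.2
cal -0.0004254286028358824 0.007534024924861477 0.08392749924544426 Fy -2.3089366973041376 Fx -0.29069029493429543 Fz -1.8884933391416232 [-0.52  0.06 -0.01] t 13.8
time_s: 14.05
eef_pos: [0.5818, -0.1546, 0.084]
tcp_rot: [3.14, -0.001, -2.953]
ft_force: [-0.4, -2.7, -1.0]
gripper_width: -0.002
grip_force: 1.2
cal -0.000392383446415419 0.010599268907070605 0.08397873840421154 Fy -2.5970053889207843 Fx -0.8740467358257465 Fz -0.9896780712802243 [-0.51  0.05  0.06] t 14.05
```

```bash
python3 -m pendant '[[0,0,0,0,0.0005,0,0],[0,0,0,0,0.001,0,0],[0,0,0,0,0.0015,0,0],[0,0,0,0,0.002,0,0]]'|grep ft; python3 st.py
python3 - <<'E'
from h import *
c=shot("wrist")
# gap check: brightness along row through block to fixed jaw
print(c['img'].max(2)[205:215,375:420].mean(0).round().astype(int))
E
```

```text
ft_force: [0.4, -3.0, -0.8]
cal -0.00036900251198290204 0.012551549822561648 0.08399282003482408 Fy -3.003955164273715 Fx -0.15330672824364594 Fz -0.8392353253115381 [-0.48  0.07  0.  ] t 14.3833
[ 18  19  17  18  18  18  18  18  17  17  18  17  18  17  17  18  17  16
  17  17  16  17  19  24  26  27  38 132 194 196 194 193 190 188 187 187
 187 186 189 189 192 191 190 190 190]
```

```bash
for i in 1; do python3 -m pendant '[[0,0,0,0,0.0005,0,0],[0,0,0,0,0.001,0,0]]'|grep ft; done; python3 -m pendant '[[0,0,0,0,0.0005,0,0],[0,0,0,0,0.001,0,0]]'|grep ft; python3 -m pendant '[[0,0,0,0,0.0005,0,0]]'|grep ft; python3 st.py
```

```text
ft_force: [-0.2, -3.3, -1.7]
ft_force: [0.4, -5.2, -1.3]
ft_force: [0.9, -6.7, -3.2]
cal -0.00027894428091781694 0.014062592164999442 0.08408762754803566 Fy -6.750647177567336 Fx -0.41764382816617585 Fz -3.1933262814226024 [-1.22 -0.09  0.02] t 14.85
```

Force is rising at tool y = 14 mm, about where closure was expected. One more small press, then I back off and verify.

```bash
python3 -m pendant '[[0,0,0,0,0.0005,0,0],[0,0,0,0,0.001,0,0],[0,0,0,0,0.001,0,0],[0,0,0,0,0.001,0,0]]'|grep ft; python3 st.py
python3 -m pendant '[[0,0,0,0,-0.002,0,0],[0,0,0,0,-0.005,0,0],[0,0,0,0,-0.01,0,0],[0,0,0,0,-0.03,0,0],[0,0,0,0,-0.03,-0.03,0],[0,0,0,0,-0.03,-0.07,0],[0,0,0,0,-0.03,-0.09,0],[0,0,0,0,-0.03,-0.09,0]]'
python3 - <<'E'
from h import *
c=shot("wrist",'w9.png');print(c['eye'])
E
```

```text
ft_force: [0.3, -8.1, -2.7]
cal -0.00024314825483750906 0.014145241657813836 0.08413919785283652 Fy -8.031176160956209 Fx -1.195961068753614 Fz -2.6876920068210817 [-1.47 -0.05  0.07] t 15.1833
time_s: 15.85
eef_pos: [0.59, -0.1799, 0.1801]
tcp_rot: [-3.139, 0.008, -2.953]
ft_force: [0.4, 0.3, 0.3]
gripper_width: -0.001
grip_force: 0.0
[ 0.52283267 -0.19300358  0.30264368]
```

View pics/w9.png

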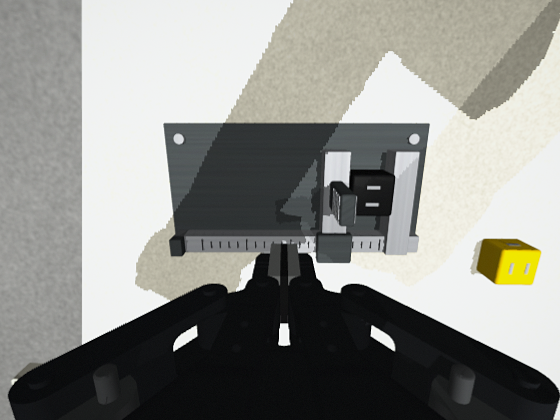

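The block sits between both jaws, with the sliding jaw face at about (350,190) and the fixed face at about (393,190). That is a gap of about 39 mm, and everything looks square. The force rose to 8 N with no further motion, so it is closed on both sides. The arm is clear.

```bash
python3 -m pendant '[[0,0,0,0,0,0,0],[0,0,0,0,0,0,0],[0,0,0,0,0,0,0]]'|head -1; python3 -c "
from station import job
print(job.sign_off())"
```

```text
time_s: 16.15
the job is handed in; nothing more can be done
None
```

The small black block stands square on the caliper plate, held between both jaws after a gentle 8 N push on the tab; the arm was withdrawn and the job handed in at 16.2 s, with no verdict returned.

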